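Tip a parts case out of the packed row and stand it in the caddy

TASK

Fetch the orange parts case from the packed row: tip it outward by its top all the way, foot still in the rack, until it leans on the steel bar in front, and only then lift it out. Stand it upright on the yellow pad in the free bay of the grey caddy, spine with the white label still facing the front (robot side), set down rather than dropped. Leave the other cases standing in their places, and the jars, bottles and other things where they are.

Things in the scene. Friction and masses are not known exactly. Their poses are not given: they have to be found in the camera images.
- case_orange: the wanted slim parts case, orange, a closed rigid box 100 mm deep (its x) x 36 mm thick (its y) x 170 mm tall (its z), about 0.35 kg (0.25 to 0.5), loose. Origin at its centre, half-way up. At the start it stands in the rack with x along the rack's x, its narrow spine with the white label on its -x face looking towards the robot. It can be at any of the five places of the row
- case_orange_top (a point): centre of the orange case's top face, 85 mm above the case's centre along its z
- case_orange_spine (a point): centre of the orange case's spine (its label face, -x), 50 mm from the case's centre
- rack: fixed wooden rack. Origin at table height under the row's middle; x points away from the robot, y along the row, z up. Floor 8 mm above the table; five cases stand on it side by side along y, 37.5 mm pitch (1.5 mm gaps), spines at about x = -50 mm, backs at +50 mm, tops 178 mm above the table. End walls 8 mm thick, 98 mm tall, inner faces 95 mm either side of the middle, x = -60 to +60 mm
- rack_lip (a point): middle of the top rear edge of the rack's front lip, which stops the cases' feet: the lip spans x = -60 to -54 mm in the rack's frame and stands 6 mm above the rack's floor. A case tips outward about its front foot here and passes its balance point at about 31 degrees
- rack_back (a point): middle of the top of the rack's low back stop (x = +54 to +60 mm in the rack's frame, 60 mm above the table). Above it the backs of the cases are bare, and the space behind is free except for low bottles on the table
- rack_bar (a point): middle of the steel rest bar in front of the rack: 10 mm thick, along the rack's y, at x = -109 mm in the rack's frame, axis 72 mm above the table, a 12 mm post at each end. A case tipped past its balance point leans here by itself at about 40 degrees: its whole top then stands out in front of the row and its two broad sides can be grasped
- caddy: fixed grey desk caddy, 128 mm (x) x 158 mm (y), walls 45 mm tall and 5 mm thick. Origin at table height under its centre; x pointing away from the robot. Three bays side by side along y at 51 mm pitch, each 118 mm (x) x 46 mm (y) inside with its floor 6 mm above the table. Two bays hold a paint jar, one is free
- pad: fixed yellow foam pad, 108 x 40 x 3 mm, on the floor of the caddy's free bay, centred in that bay, aligned with the caddy; origin at the centre of its underside (6 mm above the table)
- case_blue: blue case, same size as the orange one, standing in the row in the rack; to be left there. Origin at its centre (half-way up), axes as the orange case
- case_grey: grey case, same size as the orange one, standing in the row in the rack; to be left there. Origin at its centre (half-way up), axes as the orange case
- case_teal: teal case, same size as the orange one, standing in the row in the rack; to be left there. Origin at its centre (half-way up), axes as the orange case
- case_white: white case, same size as the orange one, standing in the row in the rack; to be left there. Origin at its centre (half-way up), axes as the orange case
- jar_a: squat paint jar (green glass, white cap), 38 mm in diameter, 60 mm tall, loose, standing in one of the caddy's bays; origin under its centre; to be left alone
- jar_b: squat paint jar (amber glass, black cap), 38 mm in diameter, 60 mm tall, loose, standing in one of the caddy's bays; origin under its centre; to be left alone
- bottle_front: dropper bottle 27 mm in diameter and 80 mm tall, loose, standing on the table; origin under its centre; to be left alone (silver paint, in front of the rack's rest bar)
- bottle_back_a: dropper bottle 27 mm in diameter and 80 mm tall, loose, standing on the table; origin under its centre; to be left alone (ochre paint, behind the rack)
- bottle_back_b: dropper bottle 27 mm in diameter and 80 mm tall, loose, standing on the table; origin under its centre; to be left alone (brown paint, behind the rack)
- tape: roll of yellow tape lying flat, 64 mm across, 18 mm tall, loose, at the left side; to be left alone
- sponge: dark green sanding block 90 x 60 x 26 mm, loose, at the right side; to be left alone
Things that resemble listed ones, but are neither listed nor needed, are in the scene too. Leave any green or pink look-alike of the case_grey alone.

How it is judged:
By the outcome, as a careful person would: the job done as asked, in the order asked, and still so for the second after the job is handed in, with the robot touching nothing.
It also fails if it takes over 64 s, if anything falls off the work surface, if the arm or the gripper's body presses on something with over 40 N, if the wrist force passes 120 N, or if a joint passes its speed limit or range.

ROBOT

A 6-joint arm with a two-finger parallel gripper is mounted at the origin on the work surface. World frame = base frame: x ahead of the robot, y to its left, z up, the work surface at z = 0. Lengths are in m, angles in rad, forces in N, time in s.
With the tool pointing down it reaches from about 0.275 to 0.875 m from the base axis. Payload 12.5 kg.
Tool frame: the origin (TCP) lies at the very end of the fingers, on their centre line; the grasp point (between the pads) lies 19 mm behind it; x points along the fingers, y is the direction in which the jaws open and shut, and the axes are right-handed (so a half turn about x gives the same grasp; the last joint's range is limited). The gripper opens to 85 mm and grips with 20 to 120 N. Pads are 22 mm wide; open, the fingers measure 114 mm over their backs; the gripper's body (76 mm by 85 mm) begins 54 mm behind the grasp point. The pads swing forward as they close: fully open they stand 13 mm farther back than shut.
Start: joints at [1.23, 0.351, 1.652, -0, 1.139, -0.085], TCP at [0.139, 0.532, 0.231] pointing down, gripper open.
Joint ranges: [-2.75, 2.75], [-0.79, 2.1], [0.01, 2.65], [-1.57, 4.71], [0.07, 3.14], [-2.87, 2.87]. Speed limits (rad/s): [2.22, 2.22, 2.79, 3.14, 3.14, 3.14].

INTERFACE

Orientations are given as a 3x3 rotation matrix whose columns are the frame's x, y, z axes.
In Python, from bench import manip gives the robot as it stands. Calls block until the motion is done:
- manip.move_ptp(position, orientation): joint-space move of the TCP to a pose.
- manip.move_l(position, attitude=None, max_speed=0.15): straight line of the TCP; attitude=None keeps the orientation; max_speed is the mean speed in m/s.
- manip.move_j(angles): joint-space move.
- manip.set_gripper(opening, effort=None): opening from 0.0 (shut) to 1.0 (fully open); effort is the grip in N (None keeps the last); returns when the fingers have stopped.
- manip.dwell(seconds).
- manip.inverse_kinematics(position, orientation): joint angles nearest the present ones, or None.
- manip.grab_frame(name): name is "side" or "top"; returns (picture, depth): 400x640x3 uint8, red, green, blue; 400x640 float32, m along the optical axis (not along the pixel's ray), 0 where there is no reading.
- manip.get_calibration(name): a dict with "camera_matrix" (3x3 intrinsics, pixels), "R" (3x3) and "t" (3): a world point X has camera coordinates R X + t. Camera axes: x right, y down, z forward; pixel columns grow to the right and rows downward; lengths in m; the calibration is good to about 2 mm. A picture is of the moment at which its call begins. get_calibration takes no time and is no camera call.
A pose or a line that the arm cannot do raises manip.Unreachable and nothing moves.
- manip.sign_off(): hands the job in, once; it reports no verdict.
Trained networks look in the newest picture that a camera, given by its name, has taken for a name from the list of things; names that differ only in an ending like _2 or _b are one class to them, and where a whole thing is asked for, a point or a joint stands for the part that bears it (a point fixed in the world has none). Each returns a list of dicts, best first, with "confidence" (0 to 1); they miss things now and then, are a little off and sometimes report something else, mostly with a low value. They report only what shows in the picture. A call takes as long as a camera call. They do not tell look-alikes from the thing itself.
- manip.look_for(camera, name): "at" ([x, y, z] in m, in world coordinates, good to about 4 mm: the middle of the surface that is visible of it).
Readings, each from a call of its own:
- manip.current_time(): time.
- manip.current_qpos(): joint angles.
- manip.current_joint_vel(): joint speeds.
- manip.current_joint_torque(): joint torques, N m.
- manip.current_ee_pos(): TCP position.
- manip.current_tcp_rot(): TCP orientation.
- manip.current_force(): force on the tool from outside, world axes, zero at the start.
- manip.current_ft_torque(): the same for the moment, N m.
- manip.current_grip_width(): opening from 0.0 (shut) to 1.0 (fully open).
Only numpy, scipy, OpenCV 4.12 (cv2) and the standard library are available. Lean on these libraries where they do the work, as an engineer would, in place of code of your own. Each camera call takes 0.05 s, during which the arm holds its last target. There are 200 camera calls.

## Working session

There is one attempt and no reset: what is moved stays moved. The work goes in short steps, each a Python script; the robot and the scene stay as the last script left them, time stands still between calls to the robot, and variables do not carry over. Pictures are saved under pics/ and viewed, on a budget of 10 in all, crops included, one or two more only if the job needs it, and the job is handed in when it is done.

```bash
ls; mkdir -p pics
python3 - <<'E'
from bench import manip
import cv2,numpy as np
for c in("side","top"):
    p,d=manip.grab_frame(c); cv2.imwrite(f"pics/{c}0.png",p[:,:,::-1]); np.savez(f"{c}0.npz",p=p,d=d)
    k=manip.get_calibration(c); print(c,k["camera_matrix"].tolist(),(-k["R"].T@k["t"]).round(3),k["R"].round(3).tolist())
    for n in "case_orange case_orange_top case_orange_spine rack rack_lip rack_bar caddy pad case_blue case_grey case_teal case_white jar_a bottle_front".split():
        print(n,[(np.round(r["at"],3).tolist(),round(r["confidence"],2)) for r in manip.look_for(c,n)][:4])
E
```

```text
pics
side [[480.433444942417, 0.0, 320.9827903733172], [0.0, 480.433444942417, 198.83526114890876], [0.0, 0.0, 1.0]] [0.424 0.935 1.046] [[-0.993, -0.114, 0.003], [-0.081, 0.683, -0.726], [0.081, -0.721, -0.688]]
case_orange [([0.547, -0.073, 0.159], 0.84), ([0.702, -0.19, 0.047], 0.18)]
case_orange_top [([0.547, -0.069, 0.152], 0.86), ([0.59, 0.224, 0.067], 0.73), ([0.504, -0.071, 0.03], 0.51)]
case_orange_spine [([0.55, -0.078, 0.154], 0.7)]
rack [([0.504, -0.071, 0.026], 0.92)]
rack_lip [([0.502, -0.068, 0.024], 0.8)]
rack_bar [([0.498, -0.068, 0.023], 0.76), ([0.553, -0.13, 0.184], 0.24)]
caddy [([0.595, 0.191, 0.028], 0.69), ([0.7, -0.192, 0.043], 0.42)]
pad [([0.601, 0.156, 0.01], 0.48)]
case_blue [([0.555, -0.164, 0.18], 0.69)]
case_grey [([0.671, -0.349, 0.119], 0.69), ([0.378, -0.416, 0.131], 0.66), ([0.33, -0.266, 0.108], 0.57), ([0.558, -0.238, 0.175], 0.47)]
case_teal [([0.554, -0.202, 0.177], 0.8), ([0.506, -0.073, 0.028], 0.34)]
case_white [([0.556, -0.127, 0.182], 0.86), ([0.52, 0.393, 0.017], 0.46), ([0.498, -0.069, 0.023], 0.29)]
jar_a [([0.602, 0.131, 0.064], 0.68),
[... 462 characters left out ...]
064], 0.31)]
case_orange_spine [([0.549, -0.092, 0.175], 0.78)]
rack [([0.476, -0.163, 0.009], 0.62)]
rack_lip [([0.475, -0.168, 0.01], 0.77)]
rack_bar [([0.47, -0.161, 0.012], 0.85), ([0.696, -0.19, 0.053], 0.63)]
caddy [([0.596, 0.176, 0.013], 0.85)]
pad [([0.6, 0.17, 0.008], 0.56)]
case_blue [([0.492, -0.391, 0.024], 0.37)]
case_grey [([0.36, -0.426, 0.156], 0.91), ([0.554, -0.242, 0.179], 0.87), ([0.654, -0.351, 0.168], 0.83), ([0.336, -0.292, 0.165], 0.71)]
case_teal [([0.551, -0.206, 0.179], 0.89), ([0.557, -0.243, 0.173], 0.25), ([0.549, -0.091, 0.176], 0.21)]
case_white [([0.55, -0.129, 0.175], 0.87)]
jar_a [([0.605, 0.114, 0.066], 0.43)]
bottle_front [([0.396, -0.185, 0.056], 0.48)]
```

View pics/side0.png

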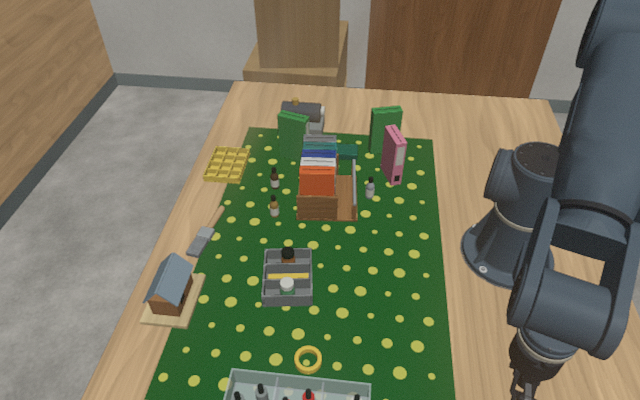

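View pics/top0.png

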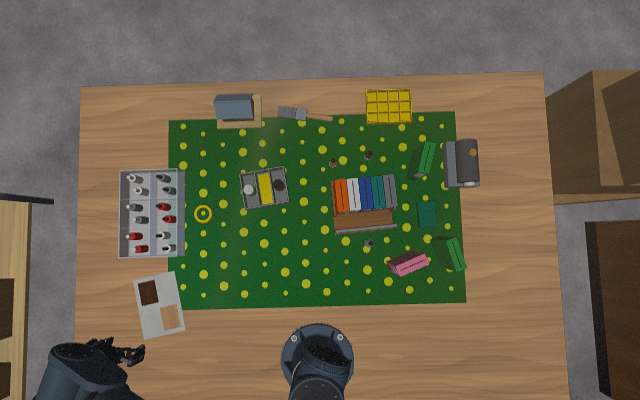

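The side view shows the row with orange at about (318,180), at the +y end, followed by white, blue, teal and grey. The top view shows orange at (341,195) and the caddy at (265,187), with its free middle bay holding the yellow pad. The green cases at (425,160) and (450,252) and the pink one at (409,262) are look-alikes and stay put. Orange is the only orange case. Next I'll fit the exact rack and caddy poses from depth.

```bash
cat > h.py <<'E'
from bench import manip
import numpy as np,cv2
def cloud(c,p,d):
    k=manip.get_calibration(c);K=k["camera_matrix"]
    v,u=np.mgrid[:400,:640]
    X=np.stack([(u-K[0,2])/K[0,0]*d,(v-K[1,2])/K[1,1]*d,d],-1)
    return (X-k["t"])@k["R"]   # R^T (X-t)
def rz(a):
    c,s=np.cos(a),np.sin(a);return np.array([[c,-s,0],[s,c,0],[0,0,1]])
def px(c,P):
    k=manip.get_calibration(c);q=k["camera_matrix"]@(k["R"]@np.array(P)+k["t"]);return q[:2]/q[2]
E
python3 - <<'E'
from h import *
for c in("side","top"):
    f=np.load(c+"0.npz");p,d=f["p"],f["d"];X=cloud(c,p,d)
    hsv=cv2.cvtColor(p,cv2.COLOR_RGB2HSV)
    def sel(x0,x1,y0,y1,z0,z1):return (d>0)&(X[...,0]>x0)&(X[...,0]<x1)&(X[...,1]>y0)&(X[...,1]<y1)&(X[...,2]>z0)&(X[...,2]<z1)
    org=(hsv[...,0]<12)&(hsv[...,1]>170)&(hsv[...,2]>120)
    yel=(abs(hsv[...,0].astype(int)-25)<6)&(hsv[...,1]>140)
    for n,m in dict(row=sel(.45,.65,-.28,-.05,.168,.19),orange=sel(.45,.65,-.16,-.03,.168,.19)&org,caddy=sel(.5,.7,.06,.27,.034,.052),pad=sel(.52,.68,.1,.24,0,.02)&yel).items():
        P=X[m]; r=cv2.minAreaRect(P[:,:2].astype(np.float32)*1000) if len(P)>4 else None
        print(c,n,len(P),P.mean(0).round(4),np.round(r[0],1),np.round(r[1],1),round(r[2],2))
    for n in "jar_a jar_b bottle_front bottle_back_a tape sponge case_orange".split():
        manip.grab_frame(c) if 0 else None
        print(n,[(np.round(r["at"],3).tolist(),round(r["confidence"],2)) for r in manip.look_for(c,n)][:3])
    for n,m in dict(front=sel(.38,.47,-.3,-.05,.06,.09),bfront=sel(.36,.43,-.23,-.13,.03,.1),wall=sel(.45,.65,-.09,-.03,.085,.105)).items():
        P=X[m]
        if len(P)>4: r=cv2.minAreaRect(P[:,:2].astype(np.float32)*1000);print(c,n,len(P),P.mean(0).round(4),np.round(r[0],1),np.round(r[1],1),round(r[2],2))
f=np.load("side0.npz")["p"];a=cv2.resize(f[120:310,235:415],None,fx=3.0,fy=3.0,interpolation=2)
cv2.imwrite("pics/crop1.png",a[:,:,::-1])
E
```

```text
side row 1450 [ 0.5563 -0.1572  0.1791] [ 556.6 -165.5] [100.4 193.9] 3.68
side orange 342 [ 0.5522 -0.086   0.1778] [552.5 -88.7] [95.1 38.6] 5.94
side caddy 991 [0.599  0.1762 0.0427] [599.3 167.8] [128. 163.] 7.68
side pad 136 [0.5964 0.1557 0.0107] [598.8 156.2] [101.9  16.5] 8.47
jar_a [([0.602, 0.131, 0.064], 0.68), ([0.591, 0.224, 0.069], 0.47)]
jar_b [([0.602, 0.131, 0.064], 0.68), ([0.591, 0.224, 0.069], 0.47)]
bottle_front [([0.398, -0.18, 0.042], 0.72), ([0.55, -0.076, 0.152], 0.23)]
bottle_back_a [([0.701, -0.19, 0.041], 0.7), ([0.677, -0.066, 0.041], 0.56), ([0.597, 0.16, 0.01], 0.25)]
tape [([0.518, 0.395, 0.019], 0.55), ([0.501, -0.069, 0.026], 0.42)]
sponge [([0.483, -0.38, 0.028], 0.84)]
case_orange [([0.547, -0.073, 0.159], 0.84), ([0.702, -0.19, 0.047], 0.18)]
side front 210 [ 0.439  -0.1644  0.0756] [ 422.4 -179.5] [ 64.1 213.3] 4.69
side bfront 113 [ 0.3985 -0.1835  0.0554] [ 399.1 -186.1] [25.2 24.4] 26.23
side wall 293 [ 0.5507 -0.0694  0.0963] [549.5 -70.9] [118.6  21.8] 3.92
top row 1937 [ 0.5539 -0.1676  0.1786] [ 554.4 -167.8] [101.6 187. ] 3.94
top orange 87 [ 0.5492 -0.0937  0.1786] [547.6 -92.7] [95.  34.9] 4.06
top caddy 448 [0.5962 0.1696 0.0439] [597.4 167.7] [129.7 158.5] 8.23
top pad 322 [0.5956 0.168  0.0099] [599.7 172.2] [157.2 130.8] 0.05
jar_a [([0.605, 0.114, 0.066], 0.43)]
jar_b [([0.605, 0.114, 0.066], 0.43)]
bottle_front [([0.396, -0.185, 0.056], 0.48)]
bottle_back_a [([0.697, -0.191, 0.053], 0.51)]
tape [([0.513, 0.386, 0.018], 0.61)]
sponge [([0.489, -0.392, 0.026], 0.9), ([0.552, -0.132, 0.177], 0.59), ([0.474, -0.164, 0.011], 0.3)]
case_orange [([0.548, -0.091, 0.181], 0.63), ([0.488, -0.394, 0.026], 0.51)]
top front 210 [ 0.4417 -0.1767  0.0763] [ 419.7 -177.3] [ 64.7 205.1] 4.25
top bfront 57 [ 0.3964 -0.1866  0.0583] [ 395.9 -188.4] [23.9 25.5] 0.27
top wall 99 [ 0.5477 -0.0689  0.0986] [547.6 -69.8] [120.1  10.5] 4.23
```

View pics/crop1.png

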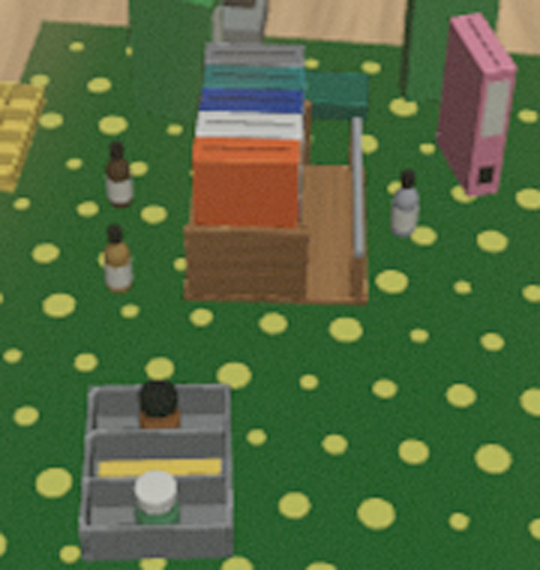

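The crop confirms it: the orange case stands at the +y end, next to the low wall, and the pad is in the middle bay between the jars. The fits give the rack at (0.555, -0.1675) with 4.0° yaw, and the caddy at (0.598, 0.168) with 8.0° yaw. The orange case fits rack y = +75 mm. Next I'll check reach, then push the case from behind with closed fingers.

```bash
cat >> h.py <<'E'
A=np.deg2rad(4.0);Rr=rz(A);O=np.array([.5550,-.1675,0])
def rk(x,y,z):return O+Rr@np.array([x,y,z])   # rack frame -> world
def tool(R,pitch=0,flip=1,cross=False):
    # approach pitched: dir=(sin,0,-cos) in frame R ; jaws along frame y (or x if cross)
    ax=np.array([np.sin(pitch),0,-np.cos(pitch)]); ay=flip*np.array([1,0,0] if cross else [0,1,0])
    return R@np.c_[ax,ay,np.cross(ax,ay)]
E
python3 - <<'E'
from h import *
print(manip.current_time())
for f in(1,-1):
    for P in(rk(.1,.075,.28),rk(-.02,.075,.155)):
        print("push",f,np.round(manip.inverse_kinematics(P,tool(Rr,0,f,True)),2) if manip.inverse_kinematics(P,tool(Rr,0,f,True)) is not None else None)
    for P in(rk(-.12,.075,.14),rk(-.12,.075,.33)):
        q=manip.inverse_kinematics(P,tool(Rr,np.deg2rad(40),f));print("grasp",f,None if q is None else np.round(q,2))
    for P in([.598,.168,.135],[.598,.168,.3]):
        q=manip.inverse_kinematics(P,tool(rz(np.deg2rad(8)),0,f));print("place",f,None if q is None else np.round(q,2))
E
```

```text
2.2
push 1 [-0.2   0.51  1.29 -0.    1.34 -0.27]
push 1 [-0.26  0.42  1.76 -0.    0.96 -0.33]
grasp 1 [-0.57  0.18  2.42  1.68  0.4   2.5 ]
grasp 1 [-0.57 -0.23  2.18  0.64  0.71 -2.61]
place 1 [ 0.2   0.58  1.54 -0.    1.02 -1.51]
place 1 [ 0.2   0.43  1.37 -0.    1.35 -1.51]
push -1 None
push -1 [-0.26  0.42  1.76 -0.    0.96  2.81]
grasp -1 [-0.57  0.18  2.42  1.68  0.4  -0.64]
grasp -1 [-0.57 -0.23  2.18  0.64  0.71  0.54]
place -1 [ 0.2   0.58  1.54 -0.    1.02  1.63]
place -1 [ 0.2   0.43  1.37 -0.    1.35  1.63]
```

Run:
```python
from h import *
T=tool(Rr,0,1,True)
manip.set_gripper(0,40)
manip.move_ptp(rk(.1,.075,.28),T)
manip.move_l(rk(.1,.075,.155),max_speed=.15)
print(manip.current_force().round(1) if hasattr(manip.current_force(),'round') else manip.current_force())
for x in(.06,.02,-.01,-.025):
    manip.move_l(rk(x,.075,.155),max_speed=.08); print(x,np.round(manip.current_force(),1))
print(manip.current_time(),np.round(manip.current_ee_pos(),4))
p,d=manip.grab_frame("side");cv2.imwrite("pics/side1.png",cv2.resize(p[80:310,200:440],None,fx=2.5,fy=2.5)[:,:,::-1])
print([(np.round(r["at"],3),r["confidence"]) for r in manip.look_for("side","case_orange_top")])
```

```text
[ 0.  -0.8  0.4]
0.06 [ 0.9 -0.5  0.7]
0.02 [ 4.2 -0.1  9.7]
-0.01 [0.  0.2 0.1]
-0.025 [-0.3 -0.6 -0.7]
8.9333 [ 0.5248 -0.0944  0.1548]
[(array([ 0.468, -0.078,  0.132]), 0.85), (array([0.597, 0.189, 0.03 ]), 0.43)]
```

View pics/side1.png

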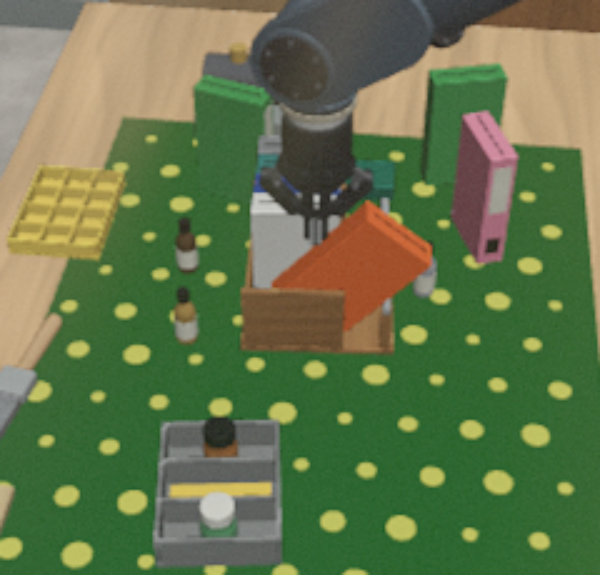

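The side view shows the orange case leaning on the bar at about 40°, with its foot still behind the lip and no force on the tool. The white case and the others are still standing. Next I'll clear the arm, measure the leaning pose and compare grasp pitches.

Run:
```python
from h import *
manip.move_l(rk(-.02,.075,.30),max_speed=.25)
manip.move_ptp([.42,-.33,.36],tool(Rr,0,-1))
for c in("side","top"):
    p,d=manip.grab_frame(c);np.savez(c+"1.npz",p=p,d=d);X=cloud(c,p,d)
    h=cv2.cvtColor(p,cv2.COLOR_RGB2HSV);o=(h[...,0]<12)&(h[...,1]>160)&(h[...,2]>70)&(d>0)&(X[...,2]>.03)&(abs(X[...,1]+.09)<.06)&(abs(X[...,0]-.5)<.12)
    o=cv2.erode(o.astype(np.uint8),np.ones((2,2)))>0
    L=(X[o]-O)@Rr   # rack frame
    print(c,len(L),L.min(0).round(4),L.max(0).round(4))
    e=np.c_[L[:,0],L[:,2]]@np.array([[np.cos(np.deg2rad(40)),np.sin(np.deg2rad(40))],[-np.sin(np.deg2rad(40)),np.cos(np.deg2rad(40))]]).T
    # lean from silhouette in rack xz
    r=cv2.minAreaRect((L[:,[0,2]]*1000).astype(np.float32));print("xz rect",np.round(r[0],1),np.round(r[1],1),round(r[2],1))
    s=L[(L[:,1]>np.percentile(L[:,1],60))];
    if c=="side":
        A_=np.c_[L[:,0],L[:,2],np.ones(len(L))];y=L[:,1];w=np.ones(len(L),bool)
        for _ in range(15):
            k=np.linalg.lstsq(A_[w],y[w],rcond=None)[0];w=abs(A_@k-y)<.004
        print("side plane y=",k.round(4),w.sum())
        r=cv2.minAreaRect((L[w][:,[0,2]]*1000).astype(np.float32));print("broad rect",np.round(r[0],1),np.round(r[1],1),round(r[2],1))
    t=L[:,2]>.12
    print("y pct",np.percentile(L[:,1],[2,20,50,80,98]).round(4))
    cv2.imwrite(f"pics/{c}2.png",p[:,:,::-1])
print(manip.current_time())
q0=manip.current_qpos()
for pd in(40,30,20,10):
  pit=np.deg2rad(pd);T=tool(Rr,pit,-1)
  for n,P,R in(("g",rk(-.125,.075,.15),T),("l",rk(-.14,.075,.33),T),("up",rk(-.12,.075,.33),tool(Rr,pit-np.deg2rad(40),-1)),("pl",[.598,.168,.14],tool(rz(np.deg2rad(8)),pit-np.deg2rad(40),-1))):
    q=manip.inverse_kinematics(P,R);print(pd,n,None if q is None else np.round(q,2))
```

```text
side 1360 [-0.1539  0.0609  0.0341] [0.0212 0.0992 0.2038]
xz rect [-69.2 115.7] [106.6 158.1] 38.8
side plane y= [-0.0002 -0.0008  0.0912] 1034
broad rect [-73.3 119.1] [103.7 141.9] 41.3
y pct [0.0689 0.0869 0.0906 0.0927 0.0954]
top 236 [-0.1565  0.057   0.0901] [0.0156 0.0922 0.2023]
xz rect [-59.9 153.4] [ 81.8 179.6] 74.2
y pct [0.058  0.0627 0.0746 0.0834 0.089 ]
10.9083
40 g [-0.59  0.14  2.42  1.58  0.4  -0.55]
40 l [-0.62 -0.27  2.21  0.65  0.74  0.5 ]
40 up [-0.34  0.05  1.77 -0.    1.31  1.16]
40 pl [ 0.2   0.58  1.54 -0.    1.03  1.63]
30 g [-0.51  0.13  2.32  0.87  0.37  0.22]
30 l [-0.54 -0.22  2.11  0.39  0.85  0.76]
30 up [-0.3   0.14  1.68 -0.06  1.48  1.21]
30 pl [0.19 0.66 1.4  0.01 1.25 1.62]
20 g [-0.44  0.15  2.22  0.36  0.49  0.76]
20 l [-0.47 -0.15  2.01  0.21  0.99  0.95]
20 up [-0.27  0.24  1.6  -0.11  1.64  1.24]
20 pl [0.19 0.75 1.27 0.02 1.47 1.62]
10 g [-0.39  0.2   2.12  0.12  0.68  1.02]
10 l [-0.41 -0.07  1.91  0.09  1.15  1.07]
10 up [-0.24  0.33  1.52 -0.16  1.79  1.26]
10 pl [0.19 0.85 1.13 0.02 1.68 1.62]
```

The leaning geometry agrees: lean ≈ 40°, side face at rack y = 91 mm so the centre is at about 74 mm, and a spine-to-bar distance of 4.8 mm against 5 mm expected. I'll grasp with a 20° pitch, which is well away from the wrist singularity, and lift vertically.

```bash
cat >> h.py <<'E'
def ry(a):
    c,s=np.cos(a),np.sin(a);return np.array([[c,0,s],[0,1,0],[-s,0,c]])
def M(R,t):
    m=np.eye(4);m[:3,:3]=R;m[:3,3]=t;return m
Y=.074
Rl=ry(-np.deg2rad(40))
Clean=M(Rr@Rl,rk(*(np.array([-.049,Y,.008])+Rl@np.array([.05,0,.085]))))
Tg=tool(Rr,np.deg2rad(20),-1)
Pg=rk(*(np.array([-.049,Y,.008])+Rl@np.array([.05,0,.145])))+.019*Tg[:,0]
C2T=np.linalg.inv(Clean)@M(Tg,Pg)      # tool in case frame
def tcp_for(c,yaw):
    m=M(rz(yaw),c)@C2T;return m[:3,3],m[:3,:3]
E
python3 - <<'E'
from h import *
manip.set_gripper(1.0)
manip.move_ptp(Pg-.12*Tg[:,0],Tg)
manip.move_l(Pg,max_speed=.12)
print("pre",np.round(manip.current_force(),1),np.round(manip.current_ee_pos()-Pg,4))
manip.set_gripper(0.0,70)
print("grip",manip.current_grip_width(),np.round(manip.current_force(),1),manip.current_time())
manip.move_l(Pg+[0,0,.03],max_speed=.06)
print("up",manip.current_grip_width(),np.round(manip.current_force(),1),manip.current_time())
p,d=manip.grab_frame("side");cv2.imwrite("pics/side3.png",cv2.resize(p[80:310,200:440],None,fx=2.5,fy=2.5)[:,:,::-1])
E
```

```text
pre [-0.4 -0.6  0.6] [ 0.0002 -0.0002  0.0005]
grip 0.4091675850668543 [-2.5  0.1  5.6] 14.35
up 0.41470275704017 [-0.7  0.3 -4. ] 15.0
```

View pics/side3.png

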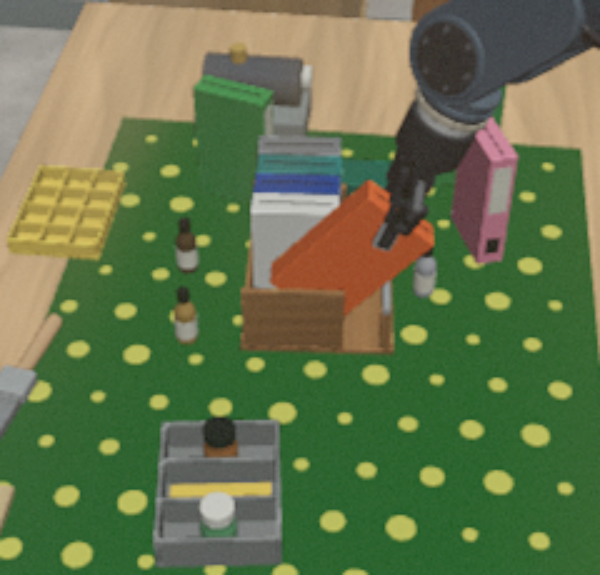

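The view shows the case gripped near its top and lifting with the tool. The grip width, 0.41 × 85 ≈ 35 mm, matches the case thickness. I'll lift fully, carry it over the bay and measure the pose in hand.

Run:
```python
from h import *
manip.move_l(Pg+[0,0,.205],max_speed=.15)
yaw=np.deg2rad(8);c=np.array([.598,.168,.094])
P,R=tcp_for(c+[0,0,.2],yaw); manip.move_ptp(P,R)
P,R=tcp_for(c+[0,0,.09],yaw); manip.move_l(P,R,max_speed=.12)
manip.dwell(.2)
print(manip.current_grip_width(),np.round(manip.current_force(),1),manip.current_time())
for n in("side","top"):
    p,d=manip.grab_frame(n);X=cloud(n,p,d)
    h=cv2.cvtColor(p,cv2.COLOR_RGB2HSV);o=(h[...,0]<12)&(h[...,1]>160)&(h[...,2]>70)&(d>0)&(X[...,2]>.07)&(abs(X[...,1]-.17)<.08)&(abs(X[...,0]-.6)<.15)
    L=(X[o]-(c+[0,0,.09]))@rz(yaw);print(n,len(L),np.percentile(L,[1,50,99],axis=0).round(4).tolist())
    if n=="side":
        A_=np.c_[L[:,0],L[:,2],np.ones(len(L))];y=L[:,1];w=np.ones(len(L),bool)
        for _ in range(15):
            k=np.linalg.lstsq(A_[w],y[w],rcond=None)[0];w=abs(A_@k-y)<.004
        print("plane",k.round(4),w.sum());r=cv2.minAreaRect((L[w][:,[0,2]]*1000).astype(np.float32));print("rect",np.round(r[0],1),np.round(r[1],1),round(r[2],1))
        cv2.imwrite("pics/side4.png",cv2.resize(p[80:310,200:440],None,fx=2.5,fy=2.5)[:,:,::-1])
    else: cv2.imwrite("pics/top4.png",cv2.resize(p[100:280,180:420],None,fx=3,fy=3)[:,:,::-1])
```

```text
0.41016426898478225 [ 0.2  0.5 -3.9] 18.8083
side 1941 [[-0.0479, -0.0152, -0.0806], [-0.0078, 0.0164, 0.0082], [0.0479, 0.0207, 0.0879]]
plane [ 0.0049 -0.0058  0.0166] 1698
rect [ 0.8 13.8] [ 96.7 197.8] 1.2
top 30 [[-0.0495, -0.0184, -0.0719], [-0.0285, -0.0179, -0.0457], [-0.0061, -0.0164, 0.0022]]
```

View pics/side4.png

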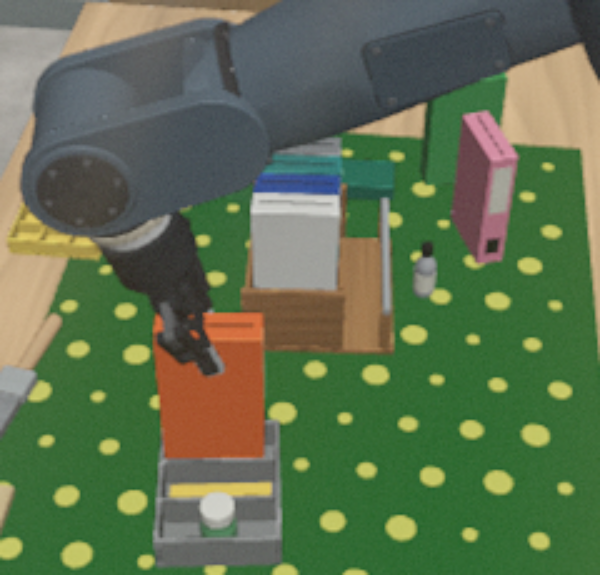

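View pics/top4.png

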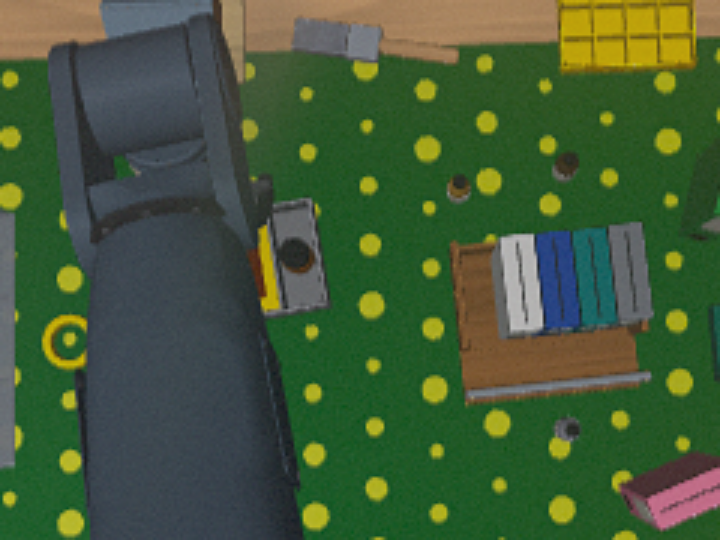

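The views show the case upright over the middle bay, with the other four standing. The in-hand offset is about 1 mm in y with roughly 1° of tilt, against 5 mm of clearance each side. I'll lower it until it touches.

Run:
```python
from h import *
yaw=np.deg2rad(8);c=np.array([.598,.168,.094])+rz(yaw)@[0,.0007,0]
P,R=tcp_for(c+[0,0,.012],yaw); manip.move_l(P,R,max_speed=.08)
f0=np.array(manip.current_force());print(f0.round(1))
for dz in np.arange(.010,-.008,-.0015):
    P,R=tcp_for(c+[0,0,dz],yaw); manip.move_l(P,R,max_speed=.03)
    f=np.array(manip.current_force())-f0
    print(round(dz,4),f.round(1))
    if f[2]>2.5: break
manip.dwell(.2)
manip.set_gripper(.75,40)
manip.dwell(.3);print("rel",np.round(manip.current_force(),1),manip.current_grip_width(),manip.current_time())
manip.set_gripper(1.0)
p,d=manip.grab_frame("side");cv2.imwrite("pics/side5.png",cv2.resize(p[80:310,200:440],None,fx=2.5,fy=2.5)[:,:,::-1])
```

```text
[ 0.4 -0.7 -2.4]
0.01 [-0.4  0.9 -2. ]
0.0085 [-0.4  0.3 -1. ]
0.007 [ 0.2  0.7 -0.3]
0.0055 [-0.1  0.6 -1.5]
0.004 [-0.5  0.5 -1.2]
0.0025 [ 0.1  0.6 -1.2]
0.001 [0.6 1.5 5.3]
rel [-0.1  0.  -0.3] 0.7518176199275842 22.675
```

View pics/side5.png

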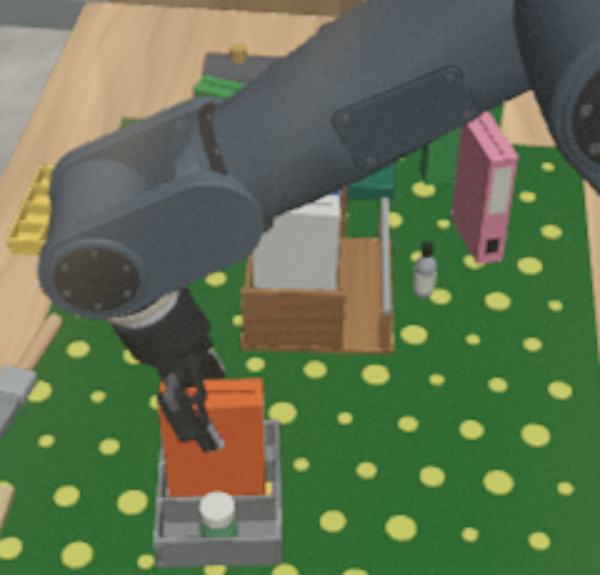

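The case stands in the middle bay with the gripper open. It touched down 1 mm above nominal height and the force went to zero on release. I'll retreat along the tool axis, then up and away.

Run:
```python
from h import *
P=np.array(manip.current_ee_pos());R=np.array(manip.current_tcp_rot())
manip.move_l(P-.13*R[:,0],max_speed=.12)
manip.move_l(np.array(manip.current_ee_pos())+[0,0,.08],max_speed=.2)
manip.move_ptp([.30,-.05,.40],tool(Rr,0,-1))
manip.dwell(.3)
yaw=np.deg2rad(8);c=np.array([.598,.168,.094])
im=[]
for n in("side","top"):
    p,d=manip.grab_frame(n);X=cloud(n,p,d)
    h=cv2.cvtColor(p,cv2.COLOR_RGB2HSV);o=(h[...,0]<12)&(h[...,1]>160)&(h[...,2]>70)&(d>0)&(X[...,2]>.05)&(abs(X[...,1]-.17)<.08)&(abs(X[...,0]-.6)<.15)
    L=(X[o]-c)@rz(yaw);t=L[L[:,2]>.075];r=cv2.minAreaRect((t[:,:2]*1000).astype(np.float32));print(n,len(t),t[:,2].mean().round(4),np.round(r[0],1),np.round(r[1],1),round(r[2],1))
    for k in "jar_a bottle_front bottle_back_a tape sponge case_white case_blue case_teal case_grey".split():
        print(k,[np.round(q["at"],3).tolist() for q in manip.look_for(n,k)][:2])
    im.append(cv2.resize((p[80:310,200:440] if n=="side" else p[100:280,180:480]),(400,400)))
print(np.round(manip.current_force(),1),manip.current_time())
cv2.imwrite("pics/final.png",np.hstack(im)[:,:,::-1])
```

```text
side 541 0.0848 [1.4 2. ] [97.2 38.4] 0.2
jar_a [[0.591, 0.226, 0.067]]
bottle_front [[0.399, -0.18, 0.041], [0.679, -0.063, 0.039]]
bottle_back_a [[0.502, -0.068, 0.026], [0.679, -0.062, 0.042]]
tape [[0.52, 0.395, 0.018]]
sponge [[0.487, -0.381, 0.027]]
case_white [[0.553, -0.114, 0.14]]
case_blue [[0.554, -0.167, 0.181]]
case_teal [[0.556, -0.198, 0.181]]
case_grey [[0.331, -0.264, 0.107], [0.374, -0.419, 0.132]]
top 15 0.0859 [2.5 0.4] [88.8 31.9] 2.3
jar_a [[0.606, 0.117, 0.065], [0.585, 0.222, 0.062]]
bottle_front [[0.4, -0.182, 0.055]]
bottle_back_a [[0.676, -0.069, 0.052]]
tape [[0.51, 0.382, 0.016]]
sponge [[0.489, -0.39, 0.026], [0.512, 0.383, 0.017]]
case_white [[0.55, -0.128, 0.174]]
case_blue [[0.551, -0.163, 0.178]]
case_teal [[0.553, -0.204, 0.179], [0.483, -0.135, 0.008]]
case_grey [[0.335, -0.291, 0.169], [0.654, -0.354, 0.166]]
[ 0.4 -0.1 -0.1] 27.6833
```

View pics/final.png

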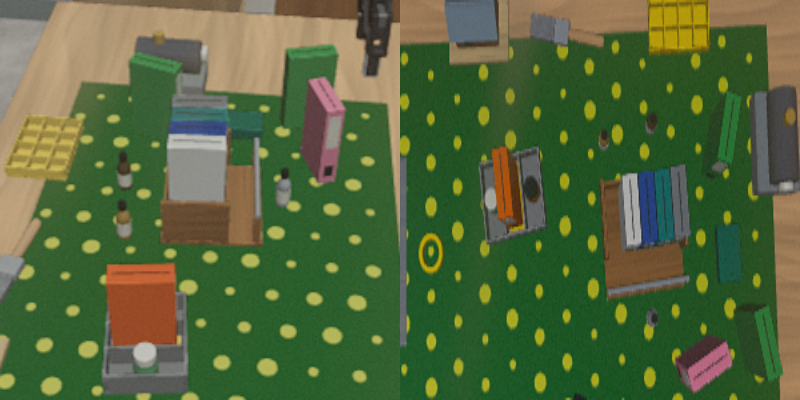

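```bash
python3 -c "
from bench import manip
manip.sign_off()"
```

```text
the job is handed in; nothing more can be done
```

The orange case now stands upright on the yellow pad in the caddy's middle bay, and the job is handed in. I pushed it over from behind with closed fingers until it leaned on the bar at about 40°, foot still in the rack. Then I gripped its broad sides, lifted it straight up, carried it over and lowered it until it touched the pad.

**Last checks, at 27.7 s of the 64 s allowed:**
- **Placement:** the case's top is at the expected height to about 1 mm. It is centred to about 2 mm and aligned with the caddy to 0.2° (side camera).
- **Label side:** I kept the spine facing the robot throughout, but neither camera can see the label directly.
- **Other things:** the white, blue and teal cases, the jars, front bottle, tape and sponge were re-measured where they started. The back bottles and the grey case looked unmoved in the last picture.
- **Forces:** no reading I took went above about 11 N. The readings were taken between moves, not continuously.

**Weak readings:** the top camera saw only 15 pixels of the case's top, so its 2.3° alignment figure means little. In the last check, `look_for` returned the green and pink look-alikes for "case_grey", and the side camera's best "bottle_back_a" hit was the rack wall.

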